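Seat the stamp die in the press bed and lock it with the keeper

TASK

Push the larger of the two brass stamp dies across the top of the aluminium press bed until it drops fully home in the round recess, then push the keeper round by its post until it points straight at the recess and lies over the die. Only push: neither die may be picked up or lifted off the bed. Leave the smaller die and everything else standing around where they are.

Things in the scene. Friction and masses are not known exactly. Their poses are not given: they have to be found in the camera images.
- bed: the press bed: a flat aluminium plate 240 (x) x 200 (y) x 24 mm thick, fixed to the table (it cannot be moved). Origin: centre of its underside, on the table; x points from its front edge to its back edge (away from the robot), y to the left, z up. Its top face is 24 mm above the origin
- recess (a point): centre of the floor of the round recess in the bed's top: 60 mm in diameter, 10 mm deep, upright wall, centred 30 mm behind the bed's middle (bed x +30, y 0, z 14 mm). Its axes are the bed's
- die: the larger brass stamp die, loose: a plain disc 56 mm in diameter and 12 mm thick with a flower cut in its top, about 0.2 kg. Starts flat on the front half of the bed, left or right. Origin: centre of its underside, z up. Seated in the recess, it stands 2 mm above the bed's top with 2 mm play all round
- spare: the smaller brass stamp die, loose, to be left alone: a like disc 38 mm in diameter, 12 mm thick. Starts flat on the front half of the bed, on the side where the larger die is not. Origin: centre of its underside
- keeper (a joint): angle (rad) of the keeper, a steel bar swivelling on an upright pivot fixed in the bed behind the recess (bed x +82, y 0 mm). 0 = closed, at a stop: it points from the pivot towards the bed's front (-x), over the recess. It grows as the bar opens towards the bed's right (-y): 1.57 = along -y. Range 0 to 1.85; light friction (about 1 N at the post), stays where left. Starts at 1.25 to 1.75
- keeper_post (a point): half height of the keeper's upright round push post, 12 mm in diameter, which stands on the bar 40 mm from the pivot and rises from 10 to 28 mm above the bed's top. The bar is 16 mm wide and reaches 47 mm from the pivot; its underside is 5 mm and its top 10 mm above the bed's top
- jar: small pigment jar with a white lid, 47 mm wide and 47 mm high, loose, standing on the bed's back left corner (leave it). Origin: centre of its underside
- soap: block of soap 71 x 67 x 57 mm, loose, on the table left of the bed (leave it). Origin: centre of its underside
- marker: marker pen 136 mm long, 18 mm thick, loose, lying on the table right of the bed (leave it). Origin: centre of its underside
- tape: roll of masking tape 104 mm wide, 24 mm high, loose, lying on the table far to the right (leave it). Origin: centre of its underside
- bottle: small brown bottle 38 mm wide, 78 mm high, loose, on the table far to the right (leave it). Origin: centre of its underside
Mind the look-alikes: they are no part of the job. Leave any red look-alike of the die alone.

How it is judged:
By the outcome, as a careful person would: the job done as asked, in the order asked, and still so for the second after the job is handed in, with the robot touching nothing.
It also fails if it takes over 54 s, if anything falls off the work surface, if the arm or the gripper's body presses on something with over 40 N, if the wrist force passes 120 N, or if a joint passes its speed limit or range.

ROBOT

A 6-joint arm with a two-finger parallel gripper is mounted at the origin on a cart in front of the work surface, level with it; the furniture and walls round the work are solid. World frame = base frame: x ahead of the robot, y to its left, z up, the work surface at z = 0. Lengths are in m, angles in rad, forces in N, time in s.
With the tool pointing down it reaches from about 0.25 to 0.775 m from the base axis. Payload 4 kg.
Tool frame: the origin (TCP) lies between the finger pads; the fingertips stand 14 mm ahead of it and the grasp point (between the pads) lies 5 mm behind it; z points along the fingers, y is the line along which they close (so a half turn about z gives the same grasp; the last joint's range is limited). The gripper opens to 94 mm and grips with 3 to 60 N. Pads are 16 mm wide; open, the fingers measure 119 mm over their backs; the gripper's body (75 mm by 177 mm) begins 78 mm behind the grasp point.
Start: joints at [-1.281, 0.087, 1.371, -0, 1.684, -0.103], TCP at [0.211, -0.508, 0.22] pointing down, gripper open.
Joint ranges: [-3.1, 3.1], [-0.76, 2.03], [0.27, 2.55], [-1.08, 4.22], [0.17, 2.65], [-2.57, 2.57]. Speed limits (rad/s): [2.79, 2.79, 3.14, 3.14, 3.14, 3.14].

INTERFACE

Orientations are given as [roll, pitch, yaw] about the fixed x, y, z axes, in that order (R = Rz(yaw) Ry(pitch) Rx(roll)).
In Python, from bench import robot, snapshot gives the robot as it stands.
- The arm moves only by the tool carry_out, never from a script. Its argument "motion" is text: rows parted by semicolons, each of 4 numbers parted by spaces: the shift along the tool's x, y, z each as a share of 0.15 m, from -1 to 1, then the turn about the tool's z as a share of 180 degrees, from -1 to 1. A call has exactly 8 rows; each row is the pose to reach, as a shift and turn from the pose commanded when the call began, along the tool's axes at that moment, turning the shorter way round; what a row does not reach only later rows make up. A row lasts 1/10 s, in which the tool goes at most 50 mm and 8.59 degrees, less where a joint would pass 70% of its speed; a pose out of reach is approached as far as the arm can. A call with a number of a shift or a turn outside -1 to 1 is refused whole. A call with a gripper value outside its range is refused whole. "grip" is the opening, from -1 (shut) to 1 (fully open), set as the call begins (left out, the last holds). The fingers move at their own pace and stop on an object; the grip force is fixed at half the most. Time passes only in rows, so rows that repeat a pose let the fingers close, or fill a call up. It gives the time, the measured TCP pose, the force, the opening and the grip force at its end, in the units of the state.
- robot.get_obs(): the state, without advancing time (a new reading comes with each control period).
- snapshot(name): name is "side" or "top"; returns a dict with "image" (420x560x3 uint8, red, green, blue), "fx", "fy", "cx", "cy" (pixels), "pose" (4x4, takes a point from camera to world coordinates). Camera axes: x right, y up, looking along -z (the intrinsics and any distortion apply to the point x, -y, -z); pixel columns grow to the right and rows downward; lengths in m; the calibration is good to about 2 mm. A picture is of the moment at which its call begins. There is no depth.
- robot.close_job(): hands the job in; it is judged then, once.
The state is a dict: "time": time; "joint_positions": joint angles; "qvel": joint speeds; "joint_torque": joint torques, N m; "tool_pos": TCP position; "ee_rot": TCP orientation; "wrist_force": force on the tool from outside, world axes, zero at the start; "wrist_torque": the same for the moment, N m; "width": finger opening in m; "finger_force": force on a finger pad.
Only numpy, scipy, OpenCV 4.12 (cv2) and the standard library are available. Lean on these libraries where they do the work, as an engineer would, in place of code of your own. Each camera call takes 0.05 s, during which the arm holds its last target. There are 200 camera calls.

## Working session

There is one attempt and no reset: what is moved stays moved. The work goes in short steps, Python scripts to look and compute and a tool call to move; the robot and the scene stay as the last step left them, time stands still between calls to the robot, and variables do not carry over. Pictures are saved under pics/ and viewed, at most 13 in all, crops included, and the job is handed in when it is done.

Besides the shell and the picture viewer there is one more tool, called after ">>>" as name(argument=value, ...), one argument or row to a line, values as JSON. carry_out: Moves the arm, as the interface text tells. Shift numbers are shares of 0.15 m and turn numbers shares of 180 degrees, none past 1 either way. Its arguments: {"type":"object","properties":{"motion":{"type":"string"},"grip":{"type":"number"}},"required":["motion"]}

```bash
mkdir -p pics
python3 - <<'E'
from bench import robot, snapshot
import cv2,numpy as np,pickle
for n in("top","side"):
    s=snapshot(n);cv2.imwrite(f"pics/{n}0.png",s["image"][:,:,::-1]);print(n,s["fx"],s["fy"],s["cx"],s["cy"],np.round(s["pose"],4).tolist(),[k for k in s])
o=robot.get_obs();print(o["tool_pos"],o["ee_rot"],o["time"])
E
```

```text
top 545.7536052333991 545.7536052333991 282.37492708661455 207.59235968574978 [[-0.0478, 0.9786, -0.2, 0.268], [-0.9989, -0.0471, 0.0083, -0.0737], [-0.0013, 0.2001, 0.9798, 1.3281], [0.0, 0.0, 0.0, 1.0]] ['image', 'fx', 'fy', 'cx', 'cy', 'pose']
side 394.73145367095634 394.73145367095634 286.6824047940411 213.84718453361478 [[-0.9636, 0.1086, -0.2445, 0.2502], [-0.2674, -0.3655, 0.8916, 0.8686], [0.0075, 0.9245, 0.3812, 0.4908], [0.0, 0.0, 0.0, 1.0]] ['image', 'fx', 'fy', 'cx', 'cy', 'pose']
[ 0.21036507 -0.50769692  0.21843934] [-3.13965318e+00 -1.70337413e-04  3.92730024e-01] 0.1
```

View pics/top0.png

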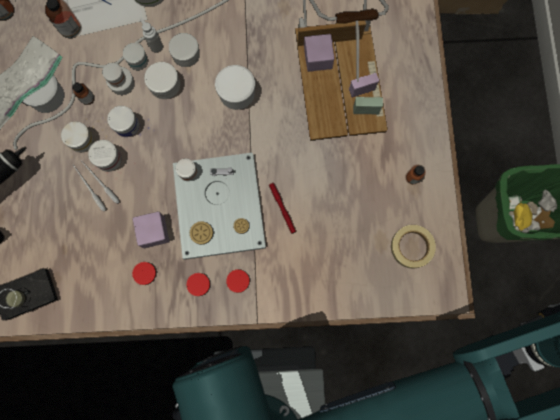

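View pics/side0.png

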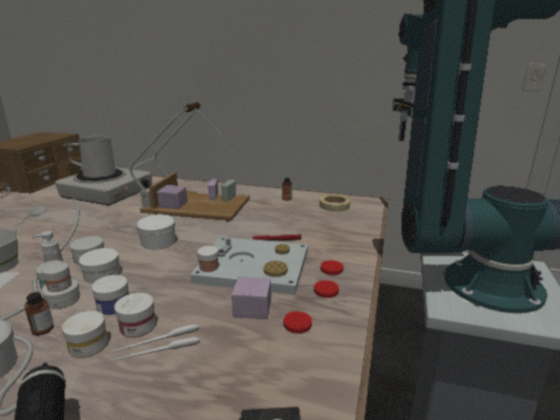

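The top view shows the bed with its corners near (174,163), (253,154), (265,248) and (184,258). There are two brass discs on it: the large one at (201,233) on the left and the small one at (241,226) on the right. Red discs at (144,273), (198,284) and (238,281) are look-alikes. The large brass disc at (201,233) fits the description, and I'll confirm it in an enlarged crop.

Run:
```python
import cv2
i=cv2.imread("pics/top0.png")[148:268,168:272]
cv2.imwrite("pics/c1.png",cv2.resize(i,None,fx=5,fy=5,interpolation=cv2.INTER_CUBIC))
```

```text
(no output)
```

View pics/c1.png

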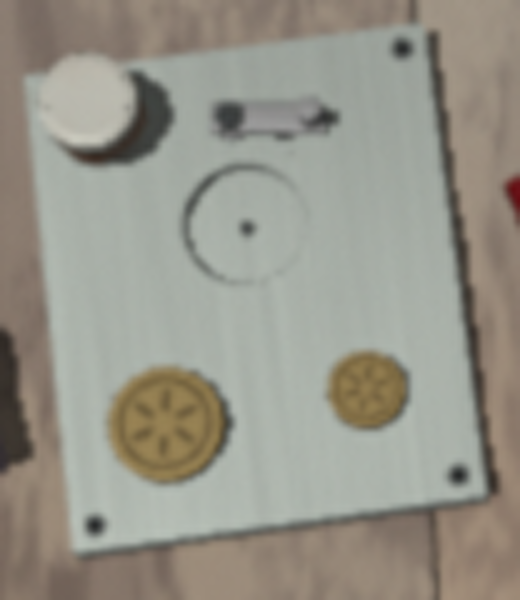

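The crop confirms it: the large brass die is at crop (167,424), the spare at (369,390), the recess at (246,225), and the keeper pivot at (229,116) with its post near (318,112), opened to the right. Next I work out their positions.

```bash
cat > h.py <<'E'
from bench import robot, snapshot
import cv2,numpy as np
from scipy.optimize import least_squares
def ray(s,u,v,z):
    P=np.array(s["pose"]);d=P[:3,:3]@np.array([(u-s["cx"])/s["fx"],-(v-s["cy"])/s["fy"],-1])
    return (P[:3,3]+d*(z-P[2,3])/d[2])[:2]
def crop(s,x0,y0,x1,y1,f,name):
    cv2.imwrite(name,cv2.resize(s["image"][y0:y1,x0:x1,::-1],None,fx=f,fy=f,interpolation=cv2.INTER_CUBIC))
E
python3 - <<'E'
from h import *
s=snapshot("top")
q=lambda a,b,z:ray(s,168+(a-2)/5,148+(b-2)/5,z)
C=np.array([q(*p,.024) for p in[(25,77),(432,28),(490,497),(80,553)]])
M=np.array([(.12,.1),(.12,-.1),(-.12,-.1),(-.12,.1)])
f=lambda p:np.array([[np.cos(p[2]),-np.sin(p[2])],[np.sin(p[2]),np.cos(p[2])]])
r=least_squares(lambda p:(M@f(p).T+p[:2]-C).ravel(),[.4,.1,0]);p=r.x;print("bed",p,np.round(r.fun*1000,1))
R=f(p)
for n,a,b,z in[("recess",246,225,.024),("die",167,424,.036),("spare",369,390,.036),("pivot",229,116,.034),("post",320,113,.052),("jar",87,101,.071)]:
    w=q(a,b,z);print(n,w.round(4),"bed",((w-p[:2])@R*1000).round(1))
for n,b in[("recess",(.03,0)),("pivot",(.082,0))]:print(n,(R@b+p[:2]).round(4))
E
```

```text
bed [0.54930646 0.06970204 0.08790948] [ 0.  -2.1  2.   1.4 -1.  -0.6 -1.   1.4]
recess [0.5794 0.0742] bed [30.4  1.8]
die [0.4805 0.1129] bed [-64.7  49.1]
spare [0.4924 0.0158] bed [-61.4 -48.7]
pivot [0.6323 0.0801] bed [83.6  3. ]
post [0.6266 0.0339] bed [ 73.9 -42.5]
jar [0.6326 0.1432] bed [89.4 65.9]
recess [0.5792 0.0723]
pivot [0.631  0.0769]
```

>>> carry_out(
  motion="0.13 -0.13 0 -0.05; 0.28 -0.28 0 -0.1; 0.43 -0.43 0 -0.15; 0.58 -0.58 0 -0.19; 0.73 -0.73 0 -0.24; 0.88 -0.88 0 -0.29; 1 -1 0 -0.33; 1 -1 0 -0.38",
  grip=-0.23,
)

```text
time: 0.95
tool_pos: [0.2925, -0.3096, 0.2196]
ee_rot: [3.141, -0.001, 1.589]
wrist_force: [-0.6, -0.8, -0.8]
width: 0.0367
finger_force: 0.0
```

```bash
cat >> h.py <<'E'
def go(x,y,z,hdg):
    o=robot.get_obs();h=o["ee_rot"][2];d=np.array([x,y,z])-o["tool_pos"];c,s=np.cos(h),np.sin(h)
    t=(np.degrees(h)-hdg+180)%360-180
    print("t",o["time"],"at",np.round(o["tool_pos"],4),"h",np.degrees(h).round(1),"F",np.round(o["wrist_force"],1),"w",o["width"])
    print("shares",np.round(np.array([d[0]*c+d[1]*s,d[0]*s-d[1]*c,-d[2]])/.15,3),round(t/180,3),"q6",o["joint_positions"][5])
E
python3 -c "
from h import *
go(.4386,.1293,.13,158.6)"
```

```text
t 0.95 at [ 0.2925 -0.3096  0.2196] h 91.1 F [-0.6 -0.8 -0.8] w 0.036706474312753604
shares [2.908 1.027 0.597] -0.375 q6 -0.9660455368703159
```

>>> carry_out(
  motion="0.15 0.05 0 0; 0.3 0.1 0 0; 0.45 0.15 0 0; 0.6 0.2 0 0; 0.75 0.25 0 0; 0.88 0.3 0 0; 1 0.35 0 0; 1 0.35 0 0",
)

```text
time: 1.75
tool_pos: [0.3432, -0.1601, 0.2193]
ee_rot: [3.141, -0.001, 1.583]
wrist_force: [-0.3, -0.2, -1.2]
width: 0.0365
finger_force: 0.0
```

>>> carry_out(
  motion="0.15 0.05 0 -0.04; 0.3 0.1 0 -0.08; 0.45 0.15 0 -0.13; 0.6 0.2 0 -0.18; 0.75 0.25 0 -0.22; 0.88 0.3 0 -0.26; 1 0.35 0 -0.31; 1 0.35 0 -0.35",
)

```text
time: 2.55
tool_pos: [0.3945, -0.0104, 0.2191]
ee_rot: [-3.142, -0.001, 2.687]
wrist_force: [-0.4, -1.1, 0.6]
width: 0.0362
finger_force: 0.0
```

```bash
python3 -c "
from h import *
go(.4386,.1293,.08,158.6)"
```

```text
t 2.55 at [ 0.3945 -0.0104  0.2191] h 154.0 F [-0.4 -1.1  0.6] w 0.03624366713135087
shares [0.144 0.966 0.928] -0.026 q6 -1.2868589017737964
```

>>> carry_out(
  motion="0.02 0.15 0.1 -0.01; 0.04 0.3 0.2 -0.026; 0.06 0.45 0.35 -0.026; 0.09 0.6 0.5 -0.026; 0.11 0.75 0.65 -0.026; 0.13 0.88 0.8 -0.026; 0.144 0.966 0.92 -0.026; 0.144 0.966 0.92 -0.026",
)

```text
time: 3.35
tool_pos: [0.4376, 0.1279, 0.0783]
ee_rot: [-3.138, -0.006, 2.762]
wrist_force: [0.3, 0.0, 0.5]
width: 0.0359
finger_force: 0.0
```

Run:
```python
from h import *
go(.4386,.1293,.043,158.6)
crop(snapshot("top"),168,148,272,268,5,"pics/c2.png")
crop(snapshot("side"),180,220,330,330,5,"pics/s2.png")
```

```text
t 3.35 at [0.4376 0.1279 0.0783] h 158.3 F [0.3 0.  0.5] w 0.03592776583586593
shares [-0.003  0.011  0.235] -0.002 q6 -1.0311687872941349
```

View pics/s2.png

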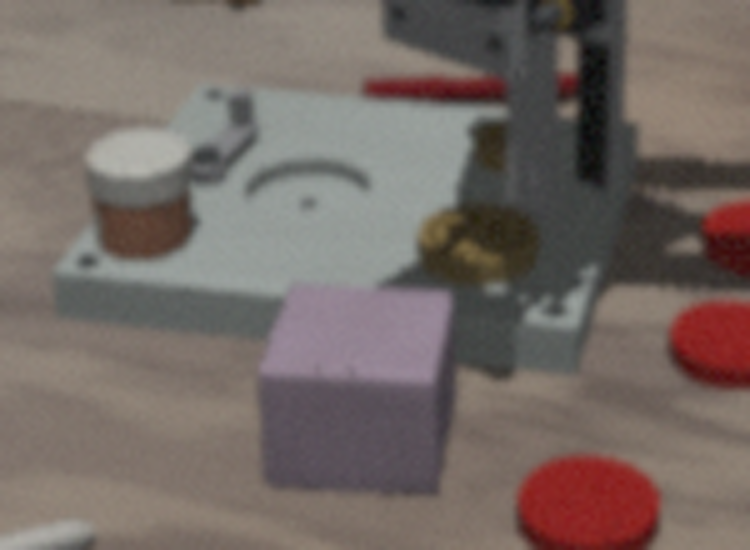

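The side crop shows the fingers just behind the large die, which is near crop (478,243), and clear of the spare. I'll go down now, then push along tool -x.

>>> carry_out(
  motion="0 0 0.05 0; 0 0 0.1 0; 0 0 0.15 0; 0 0 0.2 0; 0 0 0.235 0; 0 0 0.235 0; 0 0 0.235 0; 0 0 0.235 0",
)

```text
time: 4.25
tool_pos: [0.4397, 0.1281, 0.0466]
ee_rot: [3.141, 0.001, 2.761]
wrist_force: [0.2, -0.1, 0.1]
width: 0.0364
finger_force: 0.0
```

Run:
```python
from h import *
s=snapshot("side")
print("recess side",ray(s,180+306/5,220+201/5,.014), "pivot", ray(s,180+203/5,220+160/5,.034))
u=np.array([np.cos(np.radians(-21.4)),np.sin(np.radians(-21.4))])
e=np.array([.5795,.0735])
for k in(.060,.0394,.0294):
    p=e-u*k;print(k,p);go(*p,.042,158.6)
```

```text
recess side [0.58330572 0.07369526] pivot [0.63293778 0.08282552]
0.06 [0.52363665 0.09539261]
t 4.3 at [0.4397 0.1282 0.0466] h 158.2 F [-0.4  0.3 -0.3] w 0.03637834803840988
shares [-0.6    0.005  0.031] -0.002 q6 -1.030300765547078
0.0394 [0.5428164  0.08787615]
t 4.3 at [0.4397 0.1282 0.0466] h 158.2 F [-0.4  0.3 -0.3] w 0.03637834803840988
shares [-0.738  0.006  0.031] -0.002 q6 -1.030300765547078
0.0294 [0.55212696 0.08422738]
t 4.3 at [0.4397 0.1282 0.0466] h 158.2 F [-0.4  0.3 -0.3] w 0.03637834803840988
shares [-0.804  0.006  0.031] -0.002 q6 -1.030300765547078
```

>>> carry_out(
  motion="0 0 0.025 0; -0.08 0 0.025 0; -0.17 0 0.025 0; -0.28 0 0.025 0; -0.39 0 0.025 0; -0.5 0.002 0.025 0; -0.6 0.004 0.025 0; -0.6 0.005 0.025 0",
)

```text
time: 5.1
tool_pos: [0.5257, 0.0941, 0.0425]
ee_rot: [3.142, 0.002, 2.759]
wrist_force: [0.1, 0.2, 0.2]
width: 0.0362
finger_force: 0.0
```

Run:
```python
from h import *
a=snapshot("side");b=snapshot("top")
crop(a,200,230,300,300,4,"pics/a.png");crop(b,168,148,272,268,5,"pics/b.png")
A=cv2.imread("pics/a.png");B=cv2.imread("pics/b.png")[:280*2,:400]
cv2.imwrite("pics/m3.png",np.hstack([A,np.pad(B[:280],((0,0),(0,0),(0,0)))]))
go(.55213,.08423,.042,158.6)
```

```text
t 5.2 at [0.5238 0.0949 0.0422] h 158.1 F [ 0.2 -0.5  0.2] w 0.035992696306910106
shares [-0.202  0.005  0.002] -0.003 q6 -1.1163467898630155
```

View pics/m3.png

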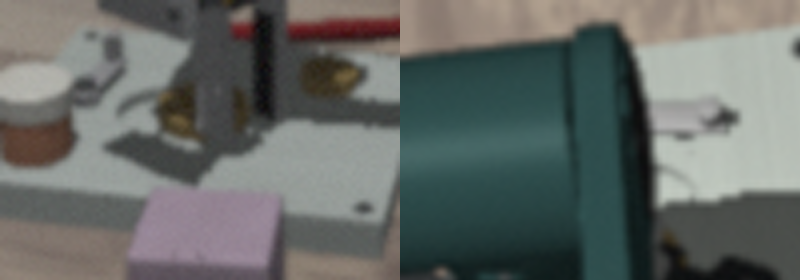

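The side view (left half) shows the die cradled ahead of the fingers near (203,108), about to enter the recess. I'll push the rest slowly.

>>> carry_out(
  motion="-0.04 0.002 0 0; -0.08 0.003 0 0; -0.11 0.004 0 0; -0.14 0.005 0 0; -0.17 0.005 0 0; -0.19 0.005 0 0; -0.2 0.005 0 0; -0.2 0.005 0 0",
)

```text
time: 6.0
tool_pos: [0.5517, 0.085, 0.0424]
ee_rot: [3.141, 0.0, 2.761]
wrist_force: [-0.3, 1.6, -0.9]
width: 0.0362
finger_force: 0.6
```

Run:
```python
from h import *
a=snapshot("side")
crop(a,200,220,300,295,7,"pics/m4.png")
go(.55213,.08423,.042,158.6)
```

```text
t 6.05 at [0.5515 0.085  0.0424] h 158.2 F [ 0.2  2.  -0.4] w 0.03597850421183919
shares [-0.006 -0.003  0.002] -0.002 q6 -1.1388530267039063
```

View pics/m4.png

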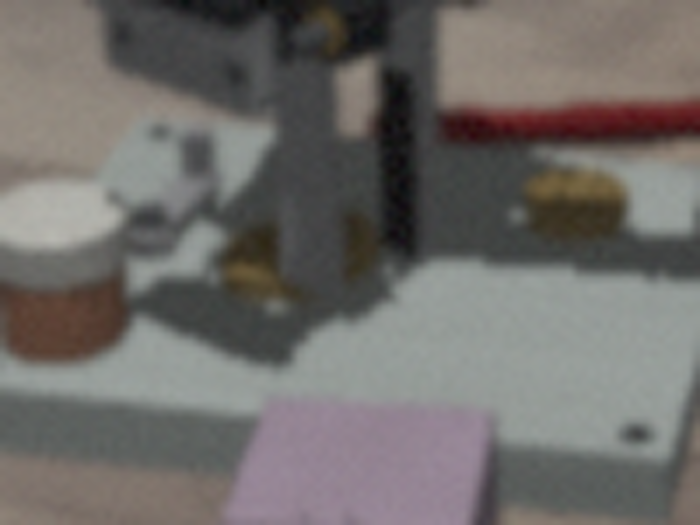

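Still partly tilted, so I'll nudge a little further.

>>> carry_out(
  motion="-0.006 0.002 0 0; -0.012 0.004 0 0; -0.018 0.006 0 0; -0.024 0.008 0 0; -0.028 0.01 0 0; -0.032 0.01 0 0; -0.032 0.01 0 0; -0.032 0.01 0 0",
)

```text
time: 6.85
tool_pos: [0.5564, 0.0844, 0.0425]
ee_rot: [-3.141, 0.0, 2.761]
wrist_force: [0.4, -0.5, 0.1]
width: 0.0363
finger_force: 0.0
```

Run:
```python
from h import *
a=snapshot("side")
crop(a,200,220,300,295,7,"pics/m5.png")
go(.55213,.08423,.042,158.6)
```

```text
t 6.9 at [0.5563 0.0845 0.0424] h 158.2 F [0.2 0.7 0.2] w 0.03607243871145231
shares [ 0.025 -0.012  0.003] -0.002 q6 -1.1399801761630515
```

View pics/m5.png

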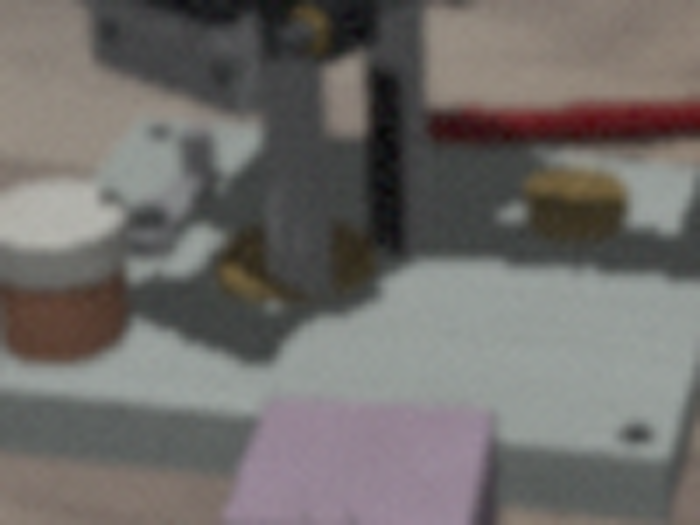

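>>> carry_out(
  motion="0 0 -0.15 0; 0 0 -0.35 0; 0 0 -0.55 0; 0.1 -0.1 -0.7 0; 0.25 -0.3 -0.8 0; 0.4 -0.5 -0.8 0; 0.5 -0.7 -0.8 0; 0.5 -0.7 -0.8 0",
  grip=-0.83,
)

```text
time: 7.7
tool_pos: [0.4455, 0.0133, 0.1628]
ee_rot: [-3.141, 0.001, 2.758]
wrist_force: [-0.2, 0.2, 0.2]
width: 0.0079
finger_force: 0.0
```

Run:
```python
from h import *
a=snapshot("side");b=snapshot("top")
crop(a,200,220,285,295,7,"pics/a.png");crop(b,185,150,260,225,7,"pics/b.png")
A=cv2.imread("pics/a.png")
cv2.imwrite("pics/m6.png",A)
```

```text
(no output)
```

View pics/m6.png

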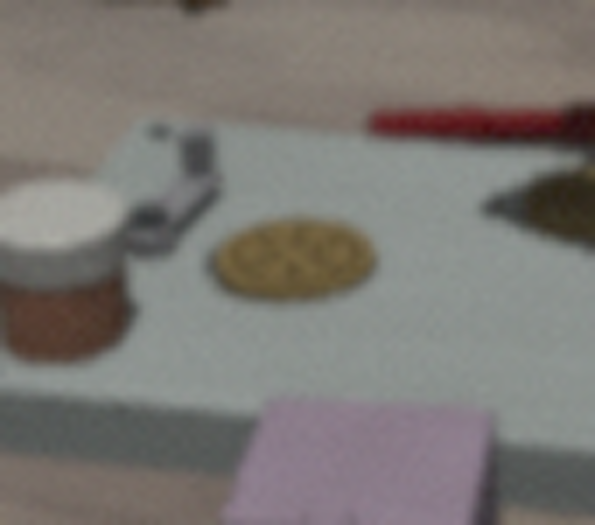

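The die is seated flat at crop (293,258). The post shows its top at (200,135) and base at (198,175), and the pivot is near (149,217). Next I compute the keeper arc from these.

Run:
```python
from h import *
s=snapshot("side")
for n,u,v,z in[("posttop",200,135,.052),("postbase",199,176,.034),("pivot",149,217,.034),("die",293,257,.026)]:print(n,ray(s,200+u/7,220+v/7,z).round(4))
yaw=.088; pv=np.array([.632,.0785])
print("bed recess from pivot",pv-.052*np.array([np.cos(yaw),np.sin(yaw)]))
for th in(1.33,1.0,.7,.4,.2,0,):
    b=-np.array([np.cos(th+yaw),np.sin(th+yaw)]);t=np.array([b[1],-b[0]])
    t=np.array([-np.sin(th),np.cos(th)]);t=np.array([t[0]*np.cos(yaw)-t[1]*np.sin(yaw),t[0]*np.sin(yaw)+t[1]*np.cos(yaw)])
    post=pv+.04*b;print(th,"post",post.round(4),"tcp",(post-.0125*t).round(4),"hdg",np.degrees(np.arctan2(t[1],t[0])).round(1))
go(.655,.028,.12,171)
```

```text
posttop [0.6269 0.0456]
postbase [0.6293 0.0432]
pivot [0.6335 0.0775]
die [0.5798 0.077 ]
bed recess from pivot [0.58020121 0.0739299 ]
1.33 post [0.6259 0.039 ] tcp [0.6383 0.0371] hdg 171.2
1.0 post [0.6134 0.0431] tcp [0.6245 0.0373] hdg 152.3
0.7 post [0.6038 0.0501] tcp [0.6127 0.0413] hdg 135.1
0.4 post [0.5967 0.0597] tcp [0.6025 0.0487] hdg 118.0
0.2 post [0.5936 0.0671] tcp [0.5972 0.0552] hdg 106.5
0 post [0.5922 0.075 ] tcp [0.5933 0.0625] hdg 95.0
t 7.85 at [0.4481 0.015  0.1627] h 158.2 F [-0.6  0.5  0.4] w 0.007817287605433107
shares [-1.248  0.593  0.285] -0.071 q6 -1.2829325903257935
```

>>> carry_out(
  motion="-0.15 0.08 0 -0.02; -0.3 0.16 0 -0.04; -0.45 0.24 0 -0.06; -0.6 0.32 0 -0.071; -0.75 0.4 0 -0.071; -0.88 0.46 0 -0.071; -1 0.5 0 -0.071; -1 0.5 0 -0.071",
)

```text
time: 8.65
tool_pos: [0.617, 0.0296, 0.1608]
ee_rot: [-3.142, -0.001, 2.985]
wrist_force: [-0.7, 0.1, 0.1]
width: 0.0077
finger_force: 0.0
```

Run:
```python
from h import *
go(.656,.038,.055,171)
```

```text
t 8.65 at [0.617  0.0296 0.1608] h 171.0 F [-0.7  0.1  0.1] w 0.007656111721380585
shares [-0.248  0.096  0.705] 0.0 q6 -1.4580537551875996
```

>>> carry_out(
  motion="-0.12 0.05 0 0; -0.248 0.096 0.05 0; -0.248 0.096 0.2 0; -0.248 0.096 0.35 0; -0.248 0.096 0.5 0; -0.248 0.096 0.63 0; -0.248 0.096 0.7 0; -0.248 0.096 0.7 0",
)

```text
time: 9.45
tool_pos: [0.6523, 0.0376, 0.0551]
ee_rot: [-3.141, -0.005, 2.984]
wrist_force: [-0.9, 0.0, -0.2]
width: 0.0081
finger_force: 0.0
```

Run:
```python
from h import *
for g in[(.6383,.038,.054,171.2),(.6314,.037,.054,162),(.6245,.0375,.054,152.3),(.6186,.0390,.054,144),(.6127,.0413,.054,135.1)]:go(*g)
crop(snapshot("side"),195,220,275,280,8,"pics/m7.png")
```

```text
t 9.45 at [0.6523 0.0376 0.0551] h 171.0 F [-0.9  0.  -0.2] w 0.00810290814425597
shares [ 0.092 -0.012  0.007] -0.001 q6 -1.4426396095573326
t 9.45 at [0.6523 0.0376 0.0551] h 171.0 F [-0.9  0.  -0.2] w 0.00810290814425597
shares [ 0.137 -0.026  0.007] 0.05 q6 -1.4426396095573326
t 9.45 at [0.6523 0.0376 0.0551] h 171.0 F [-0.9  0.  -0.2] w 0.00810290814425597
shares [ 0.183 -0.03   0.007] 0.104 q6 -1.4426396095573326
t 9.45 at [0.6523 0.0376 0.0551] h 171.0 F [-0.9  0.  -0.2] w 0.00810290814425597
shares [ 0.223 -0.026  0.007] 0.15 q6 -1.4426396095573326
t 9.45 at [0.6523 0.0376 0.0551] h 171.0 F [-0.9  0.  -0.2] w 0.00810290814425597
shares [ 0.264 -0.017  0.007] 0.199 q6 -1.4426396095573326
```

View pics/m7.png

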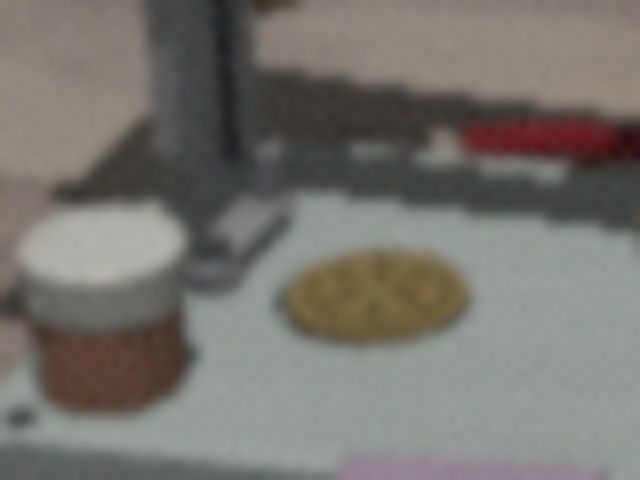

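The fingers stand behind the post, which is near crop (268,165), and the bar is unmoved. I'll push along the first part of the arc.

>>> carry_out(
  motion="0.05 -0.006 0 0; 0.09 -0.012 0 0; 0.115 -0.02 0 0.025; 0.14 -0.026 0 0.05; 0.18 -0.03 0 0.1; 0.22 -0.026 0 0.15; 0.264 -0.017 0 0.19; 0.264 -0.017 0 0.199",
)

```text
time: 10.3
tool_pos: [0.6145, 0.0412, 0.0591]
ee_rot: [3.139, 0.002, 2.358]
wrist_force: [1.2, 0.9, 0.2]
width: 0.0079
finger_force: 0.3
```

Run:
```python
from h import *
for g in[(.607,.0445,.054,126),(.6025,.0487,.054,118),(.5995,.052,.054,112),(.5972,.0552,.054,106.5),(.595,.059,.054,100.5),(.5933,.0625,.054,95),(.5932,.0645,.054,95)]:go(*g)
```

```text
t 10.3 at [0.6145 0.0412 0.0591] h 135.1 F [1.2 0.9 0.2] w 0.0079415995582256
shares [ 0.051 -0.02   0.034] 0.05 q6 -0.8122686562567631
t 10.3 at [0.6145 0.0412 0.0591] h 135.1 F [1.2 0.9 0.2] w 0.0079415995582256
shares [ 0.092 -0.021  0.034] 0.095 q6 -0.8122686562567631
t 10.3 at [0.6145 0.0412 0.0591] h 135.1 F [1.2 0.9 0.2] w 0.0079415995582256
shares [ 0.121 -0.019  0.034] 0.128 q6 -0.8122686562567631
t 10.3 at [0.6145 0.0412 0.0591] h 135.1 F [1.2 0.9 0.2] w 0.0079415995582256
shares [ 0.147 -0.015  0.034] 0.159 q6 -0.8122686562567631
t 10.3 at [0.6145 0.0412 0.0591] h 135.1 F [1.2 0.9 0.2] w 0.0079415995582256
shares [ 0.176 -0.008  0.034] 0.192 q6 -0.8122686562567631
t 10.3 at [0.6145 0.0412 0.0591] h 135.1 F [1.2 0.9 0.2] w 0.0079415995582256
shares [0.2   0.001 0.034] 0.223 q6 -0.8122686562567631
t 10.3 at [0.6145 0.0412 0.0591] h 135.1 F [1.2 0.9 0.2] w 0.0079415995582256
shares [0.21  0.01  0.034] 0.223 q6 -0.8122686562567631
```

>>> carry_out(
  motion="0.025 -0.01 0.02 0.025; 0.051 -0.02 0.02 0.05; 0.092 -0.021 0.02 0.095; 0.121 -0.019 0.02 0.128; 0.147 -0.015 0.02 0.159; 0.176 -0.008 0.02 0.192; 0.198 0 0.02 0.223; 0.198 0 0.02 0.223",
)

```text
time: 11.1
tool_pos: [0.5938, 0.0616, 0.0556]
ee_rot: [3.14, 0.001, 1.66]
wrist_force: [1.0, -0.6, 0.5]
width: 0.008
finger_force: 0.5
```

Run:
```python
from h import *
go(.5932,.0645,.054,95)
crop(snapshot("side"),195,220,275,280,8,"pics/m8.png")
```

```text
t 11.1 at [0.5938 0.0616 0.0556] h 95.1 F [ 1.  -0.6  0.5] w 0.008031572524436164
shares [ 0.02  -0.002  0.011] 0.001 q6 -0.08054226223331079
```

View pics/m8.png

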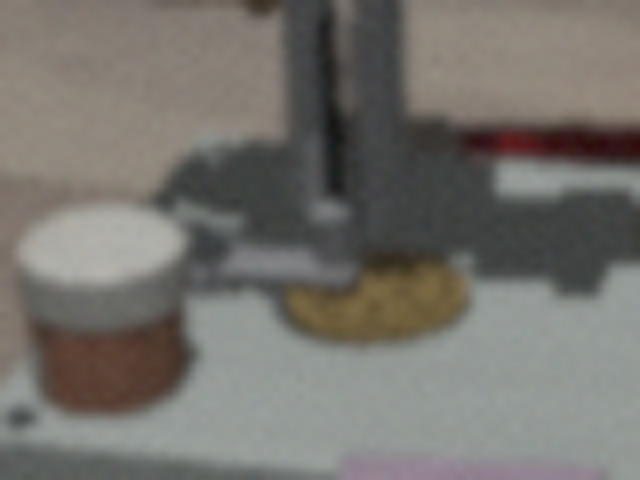

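The keeper is nearly closed, with the post at crop (330,228). I'll creep to the stop, watching the force.

>>> carry_out(
  motion="0.003 0 0 0; 0.006 0 0 0; 0.009 0 0 0; 0.012 0 0 0; 0.015 0 0 0; 0.018 0 0 0; 0.02 0 0 0; 0.02 0 0 0",
)

```text
time: 11.95
tool_pos: [0.5933, 0.0636, 0.0546]
ee_rot: [3.141, 0.002, 1.658]
wrist_force: [1.8, -5.2, 0.8]
width: 0.0078
finger_force: 2.4
```

>>> carry_out(
  motion="0.003 0 0 0; 0.006 0 0 0; 0.009 0 0 0; 0.011 0 0 0; 0.011 0 0 0; 0.011 0 0 0; 0.011 0 0 0; 0.011 0 0 0",
)

```text
time: 12.75
tool_pos: [0.5934, 0.064, 0.0546]
ee_rot: [3.141, 0.005, 1.657]
wrist_force: [2.0, -7.6, 2.0]
width: 0.0083
finger_force: 3.6
```

The force rises without any further travel, so it is at the stop. I'll back off along -x, then lift away to the side.

>>> carry_out(
  motion="-0.04 0 0 0; -0.1 0 0 0; -0.16 0 0 0; -0.2 0 -0.1 0; -0.2 0 -0.3 0; -0.2 0 -0.5 0; -0.3 0 -0.7 0; -0.4 0 -0.8 0",
)

```text
time: 13.55
tool_pos: [0.5995, 0.0063, 0.1792]
ee_rot: [3.135, 0.001, 1.659]
wrist_force: [0.4, 0.2, 0.9]
width: 0.0081
finger_force: 0.0
```

>>> carry_out(
  motion="-0.15 0 0 0; -0.3 0 0 0; -0.45 0 0 0; -0.6 0 0 0; -0.75 0 0 0; -0.9 0 0 0; -1 0 0 0; -1 0 0 0",
)

```text
time: 14.35
tool_pos: [0.6108, -0.145, 0.1741]
ee_rot: [-3.141, -0.0, 1.655]
wrist_force: [-0.0, 0.4, 0.3]
width: 0.0077
finger_force: 0.0
```

Run:
```python
from h import *
a=snapshot("side");b=snapshot("top")
crop(a,195,220,293,300,4,"pics/a.png");crop(b,172,150,270,270,4,"pics/b.png")
A=cv2.imread("pics/a.png");B=cv2.imread("pics/b.png");A=np.pad(A,((0,B.shape[0]-A.shape[0]),(0,0),(0,0)))
cv2.imwrite("pics/m9.png",np.hstack([A,B]))
```

```text
(no output)
```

View pics/m9.png

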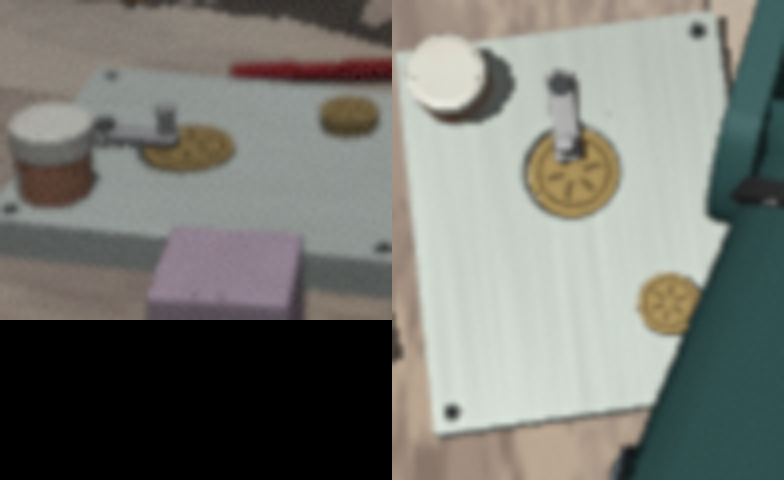

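The die is seated at (572,172), the keeper points straight at it with its post near (568,145), and the spare and jar haven't moved. Handing in.

```bash
python3 -c "
from bench import robot
print(robot.close_job())"
```

```text
the job is handed in; nothing more can be done
None
```

The large die is seated in the recess and the keeper is closed over it against its stop; in the last pictures the spare die and jar stood where they were, and I handed the job in at about 14.5 s.

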